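Start the wet grinder at its guarded switch

ROBOT

A 6-joint arm with a two-finger parallel gripper is mounted at the origin on the work surface. World frame = base frame: x ahead of the robot, y to its left, z up, the work surface at z = 0. Lengths are in mm, angles in rad, forces in N, time in s.
With the tool pointing down it reaches from about 325 to 850 mm from the base axis. Payload 15.5 kg.
Tool frame: the origin (TCP) lies on the centre line of the jaws, within the pads' length; the fingertips stand env.finger_overhang ahead of it and the grasp point (between the pads) lies 8 mm behind it (env.finger_overhang is the distance from the TCP to the fingertips, in mm); z points along the fingers, y is the line along which they close (so a half turn about z gives the same grasp; the last joint's range is limited). The gripper opens to 91 mm and grips with 3 to 60 N. Pads are 32 mm wide; open, the fingers measure 118 mm over their backs; the gripper's body (76 mm by 178 mm) begins 60 mm behind the grasp point.
Start: joints at [-1.232, 0.494, 1.345, -0, 1.302, -0.096], TCP at [263.269, -566.847, 224.915] pointing down, gripper open.
Joint ranges: [-2.91, 2.91], [-0.82, 2.16], [0.22, 2.67], [-1.22, 4.37], [0.12, 2.79], [-3.08, 3.08]. Speed limits (rad/s): [1.89, 1.89, 2.57, 3.01, 3.01, 3.01].

INTERFACE

Orientations are given as a rotation vector (axis times angle).
In Python, from cell import status, imaging, env gives the robot as it stands. The module is installed in compiled form; this text tells all that it offers.
- The arm moves only by the shell command python3 -m pendant 'ROWS' [FORCE]. ROWS is text: rows parted by semicolons, each of 7 numbers parted by spaces: the turn, a rotation vector about the world's x, y, z in rad, then the shift along the world's x, y, z in m, then the opening, from 0 (shut) to 1 (fully open). A call has 1 to 8 rows; each row is the pose to reach, as a shift and turn from the pose commanded when the call began; what a row does not reach only later rows make up. A row lasts 1/10 s, in which the tool goes at most 50 mm and 8.59 degrees, less where a joint would pass 70% of its speed; a pose out of reach is approached as far as the arm can. A call with a gripper value outside its range is refused whole. The fingers move at their own pace and stop on an object; FORCE is the grip in N (left out, the last holds). Time passes only in rows, so rows that repeat a pose let the fingers close. It gives the time, the measured TCP pose, the force, the opening and the grip force at its end, in the units of the state.
- status.sense(): the state, without advancing time (a new reading comes with each control period).
- imaging.read_camera(name): name is "scene" or "top" or "wrist"; returns a dict with "frame" (400x640x3 uint8, red, green, blue), "fx", "fy", "cx", "cy" (pixels), "rvec" (rotation vector, rad) and "tvec" (3), from world to camera coordinates, as OpenCV has them. Camera axes: x right, y down, z forward; pixel columns grow to the right and rows downward; lengths in mm; the calibration is good to about 2 mm. A picture is of the moment at which its call begins. There is no depth.
- env.job_done(): hands the job in; it is judged then, once.
The state is a dict: "time": time; "joint_pos": joint angles; "dq": joint speeds; "tau": joint torques, N m; "position": TCP position; "eef_rot": TCP orientation; "contact_force": force on the tool from outside, world axes, zero at the start; "ft_torque": the same for the moment, N m; "grip_width": finger opening in mm; "grasp_force": force on a finger pad.
Only numpy, scipy, OpenCV 4.12 (cv2) and the standard library are available. Lean on these libraries where they do the work, as an engineer would, in place of code of your own. Each camera call takes 0.05 s, during which the arm holds its last target. There are 200 camera calls.

TASK

Switch on the wet grinder: lift the hinged splash guard on its switch housing by the lip with a fingertip, flip the toggle underneath over to the hinge side, then take the finger away and let the guard drop fully shut over the toggle again. Work gently with the fingers only, grip nothing, and leave the bottle, the stone and the cup where they stand.

Things in the scene. Friction and masses are not known exactly. Their poses are not given: they have to be found in the camera images.
- grinder: fixed wet grinder; origin on the bench under the toggle, x from the front (operator's side) to the back, y left towards the wheel, z up. Green switch housing at its right-hand end: x -57..57 mm, y -37..88, level top 80 mm above the bench. Left of it a drip pan (from y = 115), the wheel's aluminium hood (from y = 153, 250 high with its drip pipe) and the motor. Yaw varies
- guard_hinge (a point): middle of the guard's hinge line, along the grinder's x axis: x = 0, y = 50 mm, 92 mm above the bench. The guard is a sheet-metal hood 88 mm wide (83 inside), reaching 97 mm to the right (-y) of the hinge; shut, its top is 52 mm above the housing's top, its cheeks and end wall end 4 mm above it. It is open only below and clears the toggle in both positions. Use the position only
- guard (a joint): angle of the guard, rad: 0 shut, grows as its lip (-y) end is lifted up and over to the left, stop at 1.6. A light spring and its own weight (about 0.15 kg) always pull it shut: it falls shut unless held up. Lifting takes about 1 N at the lip
- guard_lip (a point): middle of the lip on the guard's right-hand (-y) end; moves with the guard. The lip is 60 mm wide (x), 32 long, 2.5 thick and flares outward and up at 35 degrees. Shut, it runs from y = -47 mm, 84 mm above the bench (grinder frame; 10 mm beyond the housing's right face) out to y = -73 mm, 102 mm above the bench. Below it and to its right the bench is free. Position only
- toggle_foot (a point): where the toggle comes out of the housing's top: the grinder's x = 0, y = 0, 80 mm above the bench. Axes as the grinder's
- toggle (a joint): angle of the toggle, rad: 0 off (leans 0.42 rad from upright to the right, towards the lip), 0.84 on (leans 0.42 rad to the left, towards the hinge). It pivots 4 mm above the housing's top about the grinder's x axis and snaps over centre to either end; about 1.5 N at its upper part
- toggle_tip (a point): centre of the toggle's 11 mm ball end, 36 mm from the pivot, on a steel bat handle 7 to 9 mm thick. Off, it lies at the grinder's x = 0, y = -15 mm, 37 mm above the housing's top; on, at y = 15 mm. Position only
- bottle: loose teal coolant bottle with white spray head, 68 mm diameter, 173 high, in front and to the right of the switch housing, beside the cup; origin at the centre of its underside. To be left alone
- stone: loose rough brown stone, about 62 x 50 x 40 mm, behind and to the right of the switch housing; origin at the centre of its underside. To be left alone
- cup: loose steel cup, 72 mm diameter, 75 high, in front and to the right of the switch housing, beside the bottle; origin at the centre of its underside. To be left alone

How it is judged (in metres and radians):
On the way, in this order (a step that is already met when the one before it is completed fails the run):
1. the guard is lifted (by more than 0.3 rad) while the toggle is still off (value of joint guard above 0.3 rad and value of joint toggle below 0.2 rad), for 0.1 s.
2. the toggle is flipped to on under the lifted guard (value of joint toggle above 0.7 rad and value of joint guard above 0.2 rad), for 0.05 s.
At the end, for the whole second after the job is handed in: the toggle is on (over 0.7 rad), the guard is shut over it (under 0.05 rad), and the bottle, the stone and the cup are within 20 mm of where they stood (value of joint guard below 0.05 rad and value of joint toggle above 0.7 rad and distance of each of bottle, stone, cup from where it was at the start of the episode below 0.02 m); the robot touches nothing.
It fails at once if the bottle, the stone or the cup is pushed more than 20 mm from its place, lifted or tipped (distance of any of bottle, stone, cup from where it was at the start of the episode above 0.02 m or angle between any of bottle, stone, cup's own z axis and vertical above 0.3 rad).
It fails at once if guard, toggle or housing is pinched or forced: more than 35 N between the fingers and the grinder (contact force between the fingers and grinder above 35 N).
It also fails if it takes over 45 s, if anything falls off the work surface, if the arm or the gripper's body presses on something with over 40 N, if the wrist force passes 120 N, or if a joint passes its speed limit or range.

## Working session

There is one attempt and no reset: what is moved stays moved. The work goes in short steps, Python scripts to look and compute and a shell command to move; the robot and the scene stay as the last step left them, time stands still between calls to the robot, and variables do not carry over. Pictures are saved under pics/ and viewed, at most 10 in all, crops included, and the job is handed in when it is done.

```bash
mkdir -p pics
python3 - <<'E'
from cell import status, imaging, env
import cv2
print(env.finger_overhang); s=status.sense(); print({k:s[k] for k in('time','position','eef_rot','contact_force','grip_width')})
for n in('scene','top'):
    d=imaging.read_camera(n); cv2.imwrite(f'pics/{n}0.png',d['frame'][:,:,::-1]); print(n,d['fx'],d['cx'],d['cy'],d['rvec'],d['tvec'])
E
```

```text
11.0
{'time': 0.0, 'position': array([ 263.14148406, -566.49463598,  224.32372897]), 'eef_rot': array([-3.06645391e+00, -6.77335695e-01,  2.49233243e-04]), 'contact_force': array([ 0.49278754, -0.42612636, -0.153393  ]), 'grip_width': 90.99244672961552}
scene 458.4212339498454 317.41370433007535 199.93393783214572 [ 2.11291364  0.9930977  -0.46805632] [-261.18416122 -223.29916322 1226.96225158]
top 445.61362932024946 324.0012737665928 194.072515512485 [ 1.98671532 -2.20002074  0.28014154] [-21.09588516 561.13103096 765.13028542]
```

View pics/scene0.png

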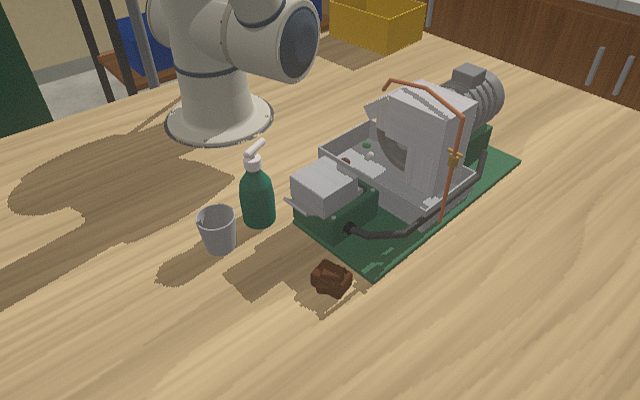

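View pics/top0.png

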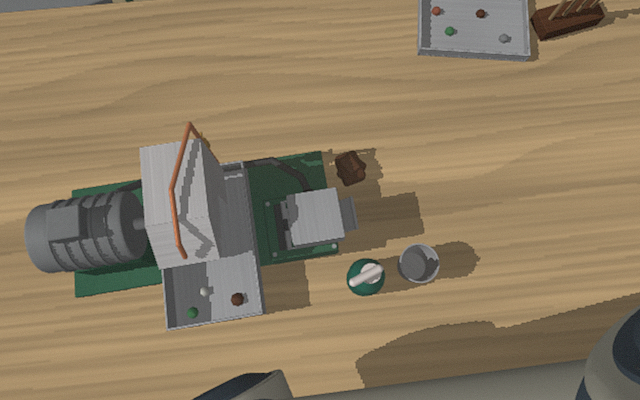

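The scene view shows the guard at about (325,185) with its lip at (300,205). In the top view the guard is at about (315,215), its lip at (348,213), the stone at (350,168), the bottle at (366,277) and the cup at (418,264).

Run:
```python
import cv2,numpy as np
a=cv2.imread('pics/top0.png')[140:300,250:450]; cv2.imwrite('pics/topc.png',cv2.resize(a,None,fx=4,fy=3.75 if 0 else 3.7,interpolation=2)[:600]) if 0 else cv2.imwrite('pics/topc.png',cv2.resize(a[:150],None,fx=4,fy=4,interpolation=2))
b=cv2.imread('pics/scene0.png')[130:280,250:450]; cv2.imwrite('pics/scenec.png',cv2.resize(b,None,fx=4,fy=4,interpolation=2))
```

```text
(no output)
```

View pics/topc.png

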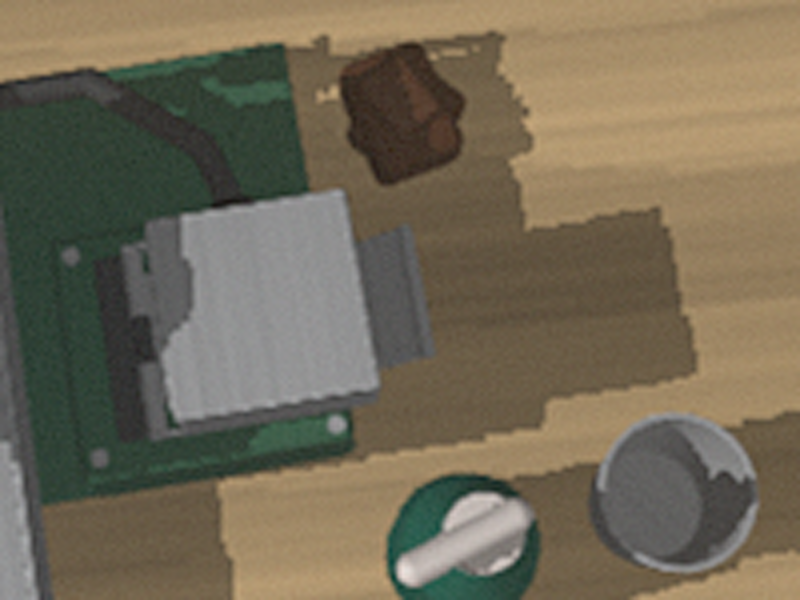

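View pics/scenec.png

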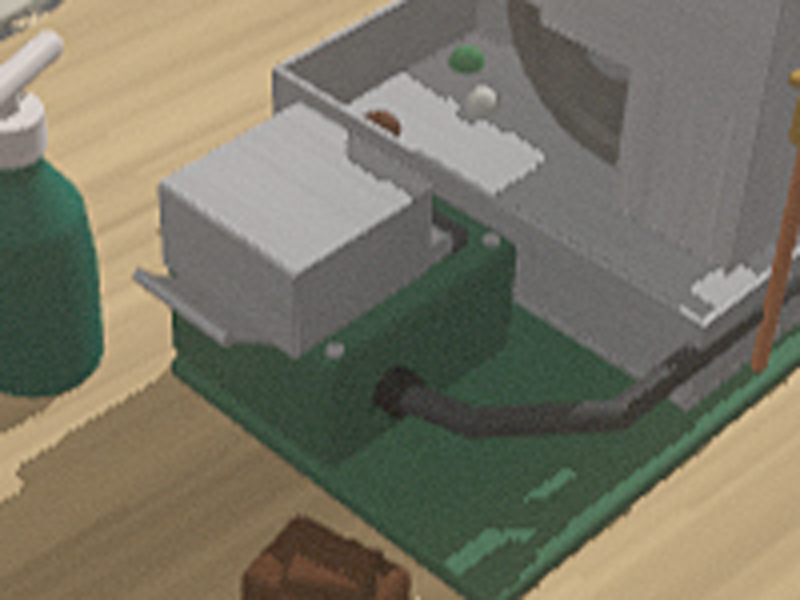

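```bash
cat > h.py <<'E'
import numpy as np,cv2
from cell import imaging,status
def cam(n):
    d=imaging.read_camera(n); K=np.array([[d['fx'],0,d['cx']],[0,d['fy'],d['cy']],[0,0,1.]]); return d['frame'],K,np.array(d['rvec'],float),np.array(d['tvec'],float)
def proj(c,P): return cv2.projectPoints(np.array(P,float).reshape(-1,3),c[2],c[3],c[1],None)[0][:,0]
def plane(c,uv,z):
    R=cv2.Rodrigues(c[2])[0]; o=-R.T@c[3]; d=R.T@np.linalg.inv(c[1])@np.array([*uv,1.]); return o+d*(z-o[2])/d[2]
E
python3 - <<'E'
from h import *
from scipy.optimize import least_squares
t,s=cam('top'),cam('scene')
T=[((336.25,187.75),(44,-47,132)),((345,237),(-44,-47,132)),((351.75,196.75),(30,-73,102)),((358,228.25),(-30,-73,102)),((338,250),(-57,-37,80))]
S=[((290,176.25),(-44,-47,132)),((324,198.5),(44,-47,132)),((284,197.5),(-30,-73,102))]
def W(p,q):
    c,n=np.cos(p[2]),np.sin(p[2]); q=np.array(q,float); return np.array([p[0]+c*q[:,0]-n*q[:,1],p[1]+n*q[:,0]+c*q[:,1],q[:,2]]).T
def f(p,sets): return np.concatenate([(proj(c,W(p,[b for a,b in A]))-[a for a,b in A]).ravel() for c,A in sets])
for sets in ([(t,T)],[(s,S)],[(t,T),(s,S)]):
  for y0 in (0,):
    r=least_squares(f,[550,-100,y0],args=(sets,),x_scale=[100,100,1]); print(r.x,np.round(r.fun,1))
p=r.x
for n,q in dict(hinge=(0,50,92),lipin=(0,-47,84),lipout=(0,-73,102),tip=(0,-15,117)).items(): print(n,W(p,[q])[0])
for n,uv,z in(('stone',(350.5,168),20),('bottle',(366,278),100),('cup',(418.5,263.5),75)):
    w=plane(t,uv,z)[:2]-p[:2]; c,k=np.cos(p[2]),np.sin(p[2]); print(n,w+p[:2],'grinder',c*w[0]+k*w[1],-k*w[0]+c*w[1])
E
```

```text
[ 5.04019709e+02 -5.43277803e+01  5.37091952e-02] [ 0.2 -0.5 -0.1 -0.1 -0.3  0.1 -0.8  1.2  1.1 -0.7]
[ 5.06499564e+02 -5.54329142e+01  6.50131161e-02] [-0.3 -1.  -0.2  0.1  0.6  0.8]
[ 5.04586474e+02 -5.44229463e+01  5.66928653e-02] [ 0.1 -0.9 -0.1 -0.6 -0.4 -0.3 -0.8  0.8  1.2 -1.1 -0.5 -1.9 -0.8 -0.7
  0.3 -0.2]
hinge [501.75334926  -4.50327681  92.        ]
lipin [ 507.24961185 -101.34743563   84.        ]
lipout [ 508.72283687 -127.30566376  102.        ]
tip [505.43641182 -69.39884715 117.        ]
stone [ 617.58052163 -138.41451269] grinder 108.05333774196717 -90.25914999535361
bottle [ 392.68627611 -133.93159154] grinder -116.2255768838674 -73.04036076581679
cup [ 409.85046276 -233.49226777] grinder -104.73032329860857 -173.41364754611104
```

```bash
cat >> h.py <<'E'
from scipy.spatial.transform import Rotation as R
P=np.array([504.6,-54.5]); YAW=.057; PH=np.radians(30)
c,n=np.cos(YAW),np.sin(YAW)
xg=np.array([c,n,0]); yg=np.array([-n,c,0]); zg=np.array([0,0,1.])
a=np.cos(PH)*yg-np.sin(PH)*zg
ty=-np.sin(PH)*yg-np.cos(PH)*zg   # tool y
RT=R.from_matrix(np.array([np.cross(ty,a),ty,a]).T)
def go(x,y,z):
    "turn and shift to bring fingertip centre to grinder x,y,z"
    s=status.sense(); t=np.r_[P,0]+x*xg+y*yg+z*zg-11*a
    print('turn',(RT*R.from_rotvec(s['eef_rot']).inv()).as_rotvec().round(3),'shift m',((t-s['position'])/1000).round(4))
def tip():
    s=status.sense(); A=R.from_rotvec(s['eef_rot']).apply([0,0,1]); w=s['position']+11*A-np.r_[P,0]
    print('tip',np.round([w@xg,w@yg,w@zg],1),'axis',A.round(3),'F',s['contact_force'].round(1),'t',s['time'])
E
python3 -c "
from h import *
tip(); go(0,-220,200)"
```

```text
tip [-270.2 -497.6  213.6] axis [-0.     0.001 -1.   ] F [ 0.   0.1 -0.6] t 0.2
turn [ 1.021  0.256 -0.342] shift m [ 0.2545  0.283  -0.0191]
```

```bash
python3 -m pendant '0.128 0.032 -0.043 0.032 0.035 0 0; 0.255 0.064 -0.085 0.064 0.07 0 0; 0.383 0.096 -0.128 0.096 0.105 0 0; 0.51 0.128 -0.171 0.128 0.14 -0.005 0; 0.638 0.16 -0.214 0.16 0.175 -0.01 0; 0.766 0.192 -0.256 0.192 0.21 -0.015 0; 0.893 0.224 -0.3 0.224 0.25 -0.019 0; 1.021 0.256 -0.342 0.2545 0.283 -0.019 0'; python3 -m pendant '0 0 0 0 0 0 0; 0 0 0 0 0 0 0; 0 0 0 0 0 0 0'; python3 -c "
from h import *
tip(); go(0,-110,66);go(0,-51,66)
f=cam('scene')[0]; cv2.imwrite('pics/s1.png',f[:,:,::-1])"
```

```text
time: 1.0
position: [518.9, -282.4, 205.6]
eef_rot: [-2.089, -0.058, 0.036]
contact_force: [0.9, 0.5, -0.8]
grip_width: 30.4
grasp_force: 0.0
time: 1.3
position: [517.5, -284.7, 206.3]
eef_rot: [-2.096, -0.061, 0.033]
contact_force: [-0.1, -0.6, -0.0]
grip_width: 6.1
grasp_force: 0.0
tip [  -0.3 -221.   200.7] axis [-0.049  0.863 -0.502] F [-0.1 -0.6 -0. ] t 1.3
turn [ 0.002  0.001 -0.   ] shift m [-0.0061  0.1108 -0.1348]
turn [ 0.002  0.001 -0.   ] shift m [-0.0094  0.1697 -0.1348]
```

View pics/s1.png

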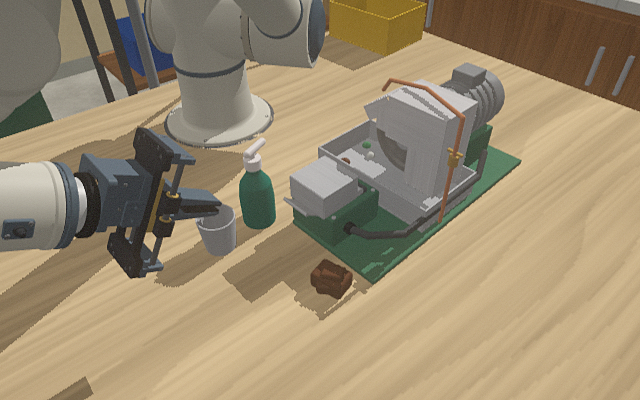

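The picture shows the gripper tilted as planned, with its fingertips at about (218,208), well clear of the cup at (216,230) and the bottle at (257,190). Next I lower it and go in under the lip.

```bash
python3 -m pendant '0 0 0 -0.001 0.025 -0.034 0; 0 0 0 -0.003 0.055 -0.068 0; 0 0 0 -0.0045 0.083 -0.1 0; 0 0 0 -0.006 0.111 -0.125 0; 0 0 0 -0.006 0.111 -0.135 0; 0 0 0 -0.006 0.111 -0.135 0; 0 0 0 -0.006 0.111 -0.135 0'; python3 -c "
from h import *
tip(); go(0,-51,66)
for k in('scene','wrist'):
  f=cam(k)[0]; cv2.imwrite('pics/2'+k+'.png',f[:,:,::-1])
a_=cv2.imread('pics/2scene.png')[120:270,180:380]; cv2.imwrite('pics/2c.png',cv2.resize(a_,None,fx=4,fy=4,interpolation=2))"
```

```text
time: 2.05
position: [512.2, -174.4, 71.8]
eef_rot: [-2.096, -0.061, 0.032]
contact_force: [-0.6, -0.3, 0.8]
grip_width: 0.3
grasp_force: 0.0
tip [   0.7 -110.6   66.3] axis [-0.048  0.864 -0.502] F [-0.6 -0.3  0.8] t 2.05
turn [0.002 0.002 0.   ] shift m [-0.0041  0.0594 -0.0003]
```

View pics/2c.png

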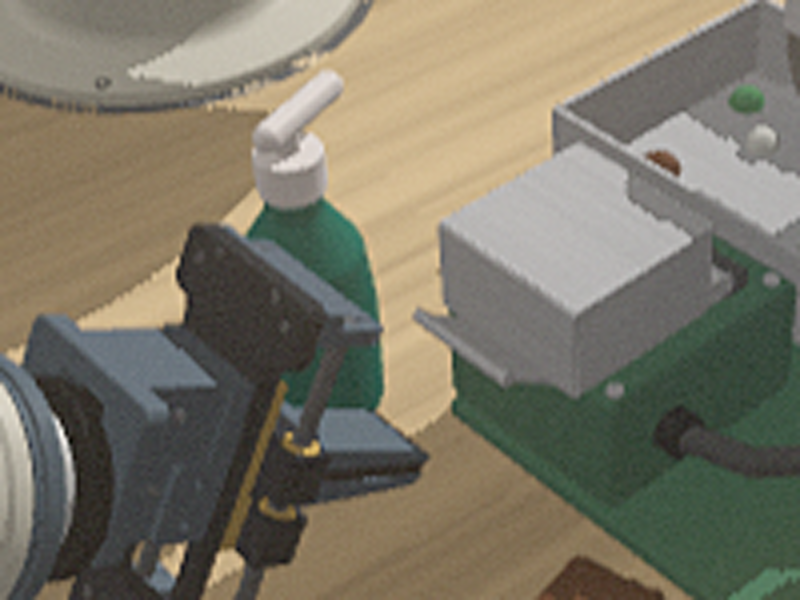

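View pics/2wrist.png

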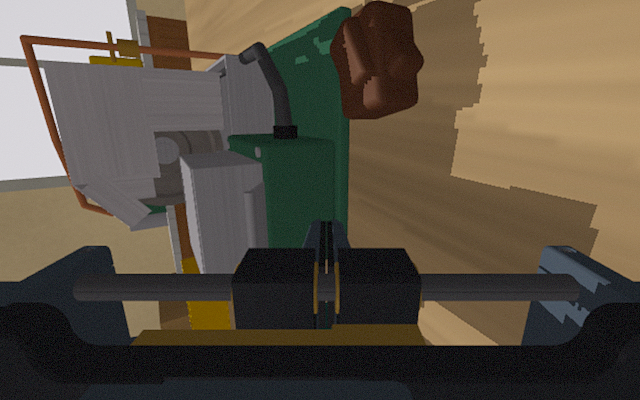

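The crop shows the closed fingertip at about (425,460), in line with the middle of the lip (460,350). The wrist view confirms it. The fingers taper towards the tips, and the bottle is clear of the gripper body. I go in under the lip's root and lift.

```bash
python3 -m pendant '0 0 0 -0.001 0.02 0 0; 0 0 0 -0.003 0.04 0 0; 0 0 0 -0.004 0.055 0 0; 0 0 0 -0.004 0.061 0 0; 0 0 0 -0.004 0.061 0 0; 0 0 0 -0.004 0.061 0.01 0'; python3 -c "
from h import *
tip()"; python3 -m pendant '0 0 0 0 0 0.006 0; 0 0 0 0 0 0.012 0; 0 0 0 0 0 0.018 0; 0 0 0 0 0 0.024 0; 0 0 0 0 0 0.03 0; 0 0 0 0 0 0.03 0'; python3 -c "
from h import *
tip()
f=cam('scene')[0][100:250,220:420,::-1]; cv2.imwrite('pics/3c.png',cv2.resize(f,None,fx=4,fy=4,interpolation=2))"
```

```text
time: 2.75
position: [507.8, -112.4, 80.6]
eef_rot: [-2.094, -0.06, 0.035]
contact_force: [-0.7, -1.5, -1.1]
grip_width: 0.6
grasp_force: 0.9
tip [ -0.1 -48.4  75.1] axis [-0.049  0.865 -0.5  ] F [-0.7 -1.5 -1.1] t 2.75
time: 3.35
position: [507.9, -112.0, 111.6]
eef_rot: [-2.095, -0.061, 0.033]
contact_force: [-1.2, -3.0, -1.1]
grip_width: 0.1
grasp_force: 1.4
tip [ 1.000e-01 -4.810e+01  1.061e+02] axis [-0.049  0.864 -0.501] F [-1.2 -3.  -1.1] t 3.35
```

View pics/3c.png

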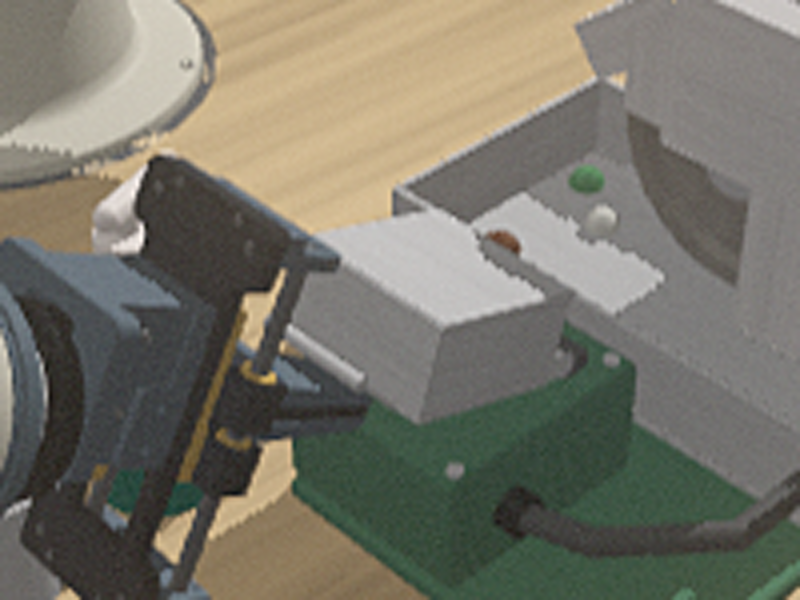

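```bash
python3 -c "
from h import *
C=cam('scene')
def g(q,th):
    o=np.array([q[1]-50,q[2]-92]); c_,s_=np.cos(th),np.sin(th)
    y=50+c_*o[0]+s_*o[1]; z=92-s_*o[0]+c_*o[1]
    return np.r_[P,0]+q[0]*xg+y*yg+z*zg,(round(y,1),round(z,1))
for th in(.2,.25,.3,.35,.4):
    print(th,proj(C,[g(q,th)[0] for q in((44,-47,132),(44,-47,84),(30,-73,102),(30,-47,84))]).round(1).tolist(),g((0,-47,84),th)[1],g((0,-73,102),th)[1])
T=np.r_[P,0]-48*yg+106*zg
print('tip',proj(C,[T+16*xg,T-16*xg]).round(1))
"
```

```text
0.2 [[327.4, 186.7], [323.4, 210.3], [308.1, 202.2], [317.9, 206.3]] (np.float64(-46.7), np.float64(103.4)) (np.float64(-68.6), np.float64(126.2))
0.25 [[328.8, 183.9], [323.7, 208.0], [308.9, 199.1], [318.1, 204.1]] (np.float64(-46.0), np.float64(108.2)) (np.float64(-66.7), np.float64(132.1))
0.3 [[330.2, 181.1], [324.1, 205.7], [309.7, 195.9], [318.5, 201.7]] (np.float64(-45.0), np.float64(113.0)) (np.float64(-64.6), np.float64(137.9))
0.35 [[331.7, 178.4], [324.6, 203.3], [310.7, 192.6], [319.0, 199.4]] (np.float64(-43.9), np.float64(117.7)) (np.float64(-62.1), np.float64(143.6))
0.4 [[333.3, 175.6], [325.1, 200.9], [311.9, 189.3], [319.5, 197.0]] (np.float64(-42.5), np.float64(122.4)) (np.float64(-59.4), np.float64(149.1))
tip [[311.9 201.7]
 [299.9 193.1]]
```

```bash
python3 -m pendant '0 0 0 0 0.002 -0.005 0; 0 0 0 0 0.005 -0.009 0; 0 0 0 0 0.009 -0.009 0; 0 0 0 -0.001 0.013 -0.009 0; 0 0 0 -0.001 0.013 -0.004 0; 0 0 0 -0.001 0.013 0.002 0; 0 0 0 -0.001 0.013 0.002 0'; python3 -c "
from h import *
tip()
f=cam('scene')[0][100:250,220:420,::-1]; cv2.imwrite('pics/4c.png',cv2.resize(f,None,fx=4,fy=4,interpolation=2))"
```

```text
time: 4.15
position: [507.0, -99.0, 113.9]
eef_rot: [-2.095, -0.061, 0.033]
contact_force: [-0.2, -0.5, -2.0]
grip_width: 0.3
grasp_force: 0.6
tip [ -0.2 -35.  108.3] axis [-0.049  0.864 -0.501] F [-0.2 -0.5 -2. ] t 4.15
```

View pics/4c.png

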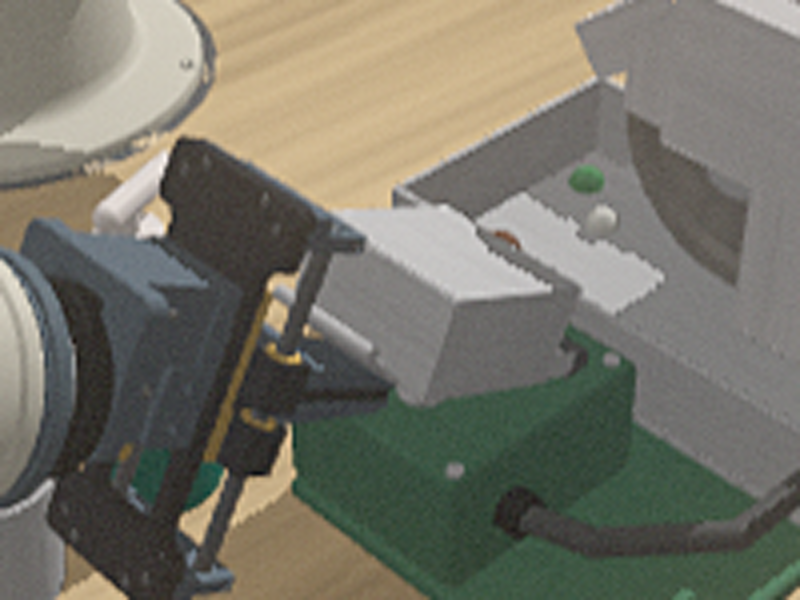

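The picture shows the guard lifted about 0.4 rad and resting on the finger, its end wall's foot at about (432,405). The force is now −2 N in z, so the fingertip is under the hood. Next I push the toggle over.

```bash
python3 -m pendant '0 0 0 0 0.005 0.001 0; 0 0 0 -0.001 0.01 0.001 0; 0 0 0 -0.001 0.015 0.001 0; 0 0 0 -0.001 0.02 0.001 0; 0 0 0 -0.0015 0.025 0.001 0; 0 0 0 -0.002 0.028 0.001 0'; python3 -c "
from h import *
tip()"; python3 -m pendant '0 0 0 0 0.003 0 0; 0 0 0 0 0.006 0 0; 0 0 0 -0.001 0.01 0 0; 0 0 0 -0.001 0.01 0 0'; python3 -c "
from h import *
tip()
f=cam('scene')[0][100:250,220:420,::-1]; g=cam('top')[0][140:290,250:450,::-1];cv2.imwrite('pics/5c.png',cv2.resize(np.hstack([f,g]),None,fx=2,fy=2,interpolation=2))"
```

```text
time: 4.8
position: [504.7, -70.2, 113.9]
eef_rot: [-2.094, -0.061, 0.035]
contact_force: [-0.1, -0.8, -1.0]
grip_width: 0.5
grasp_force: 0.6
tip [ -0.8  -6.1 108.4] axis [-0.05   0.865 -0.5  ] F [-0.1 -0.8 -1. ] t 4.8
time: 5.2
position: [503.5, -60.3, 114.0]
eef_rot: [-2.094, -0.06, 0.035]
contact_force: [-0.0, 0.2, -1.6]
grip_width: 0.1
grasp_force: 0.5
tip [ -1.4   3.8 108.5] axis [-0.05   0.865 -0.5  ] F [-0.   0.2 -1.6] t 5.2
```

View pics/5c.png

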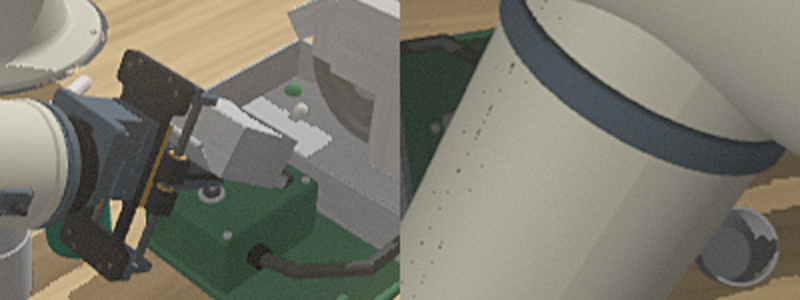

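The guard is held well open (end wall at about (240,160)), the toggle's collar shows at (210,190) and the cup hasn't moved. The picture allowance is used up, so I will feel for the toggle's on-stop by force.

```bash
for i in 1 2 3; do :; done; python3 -m pendant '0 0 0 0 0.001 0 0; 0 0 0 0 0.002 0 0; 0 0 0 0 0.002 0 0'; python3 -c "
from h import *
tip()"; python3 -m pendant '0 0 0 0 0.001 0 0; 0 0 0 0 0.002 0 0; 0 0 0 0 0.002 0 0';  python3 -c "
from h import *
tip()
C=cam('scene'); f=C[0]
for q in((0,0,80),(0,-15,117),(0,-8,100),(0,8,100),(0,15,117),(0,5,92),(0,-5,92)):
  uv=proj(C,[np.r_[P,0]+q[0]*xg+q[1]*yg+q[2]*zg])[0]; u,v=uv.round().astype(int); print(q,uv.round(1),f[v-1:v+2,u-1:u+2].mean((0,1)).round())
g=cv2.cvtColor(f,cv2.COLOR_RGB2GRAY)
print(g[178:204:1,316:346:1])"
```

```text
time: 5.6
position: [503.8, -58.8, 113.9]
eef_rot: [-2.094, -0.06, 0.034]
contact_force: [0.2, -1.3, -0.2]
grip_width: 0.2
grasp_force: 0.5
tip [ -1.    5.3 108.4] axis [-0.049  0.864 -0.5  ] F [ 0.2 -1.3 -0.2] t 5.6
time: 5.9
position: [504.0, -57.6, 113.7]
eef_rot: [-2.096, -0.06, 0.033]
contact_force: [-1.4, -9.4, -0.1]
grip_width: 0.4
grasp_force: 5.0
tip [ -0.8   6.5 108.2] axis [-0.049  0.864 -0.502] F [-1.4 -9.4 -0.1] t 5.9
(0, 0, 80) [325.6 196.3] [65. 65. 64.]
(0, -15, 117) [319.5 184.4] [58. 61. 63.]
(0, -8, 100) [322.4 190. ] [58. 60. 62.]
(0, 8, 100) [328.7 186.1] [120. 118. 117.]
(0, 15, 117) [331.5 177.2] [133. 132. 131.]
(0, 5, 92) [327.5 190.2] [56. 59. 61.]
(0, -5, 92) [323.6 192.6] [77. 78. 78.]
[[103 108 105 107 103 104 103 156 129 131 134 130 131 129 132 131 132 132
  137 111 102 102 103 101 105 105 105 103 104 105]
 [ 80 100 107 101 106 105 102 139 131 130 131 135 131 132 129 128 129 126
  126 102  99 104  97 102 102 107 103 105 105 106]
 [ 45  73  96 108 108 100 103 107 137 131 132 131 131 128 131 136 132 133
  106  97 103 101 102 107 108 103 103 103 106 105]
 [
[... 2173 characters left out ...]
116 121 137 125  86  70
   76  76  78  76  74  74  77  73  81  74  75  75]
 [ 70  71  72  85 112 132 133 124 112 119 119 124 137 126 114 100  70  76
   72  78  75  79  71  79  70  74  79  76  80  80]
 [ 74  79  77  64  83 102 116 123 123 120 126 125 123 107  85  72  76  68
   81  75  74  75  77  73  80  70  73  78  77  74]
 [ 72  77  78  74  73  73  86  87  98  97  92  98  87  79  74  68  79  74
   70  75  73  77  79  71  74  78  76  73  74  74]
 [ 74  75  73  77  77  72  77  74  75  77  72  73  70  73  70  76  77  76
   73  74  78  79  78  74  71  75  72  75  71  79]
 [ 68  77  74  71  75  71  76  71  70  73  72  72  73  73  71  79  73  75
   78  77  73  69  76  74  74  75  76  73  74  77]]
```

It stopped at 9.4 N with the tip at y = 6.5, which is the toggle's on-stop. Now I back out the same way and set the guard down gently.

```bash
python3 -m pendant '0 0 0 0 -0.01 0 0; 0 0 0 0.001 -0.02 0 0; 0 0 0 0.002 -0.03 0 0; 0 0 0 0.002 -0.04 -0.002 0; 0 0 0 0.003 -0.049 -0.006 0; 0 0 0 0.003 -0.053 -0.012 0; 0 0 0 0.003 -0.056 -0.018 0'; python3 -c "
from h import *
tip()"; python3 -m pendant '0 0 0 0 0 -0.006 0; 0 0 0 0 0 -0.012 0; 0 0 0 0 0 -0.018 0; 0 0 0 0 0 -0.024 0; 0 0 0 0 0 -0.028 0; 0 0 0 0 0 -0.028 0'; python3 -c "
from h import *
tip()"
```

```text
time: 6.65
position: [506.7, -113.2, 95.2]
eef_rot: [-2.094, -0.06, 0.034]
contact_force: [0.2, 0.6, -1.7]
grip_width: 0.6
grasp_force: 0.5
tip [ -1.2 -49.3  89.7] axis [-0.049  0.865 -0.5  ] F [ 0.2  0.6 -1.7] t 6.65
time: 7.25
position: [506.6, -112.4, 67.5]
eef_rot: [-2.093, -0.06, 0.035]
contact_force: [0.4, 0.1, -0.3]
grip_width: 0.4
grasp_force: 0.0
tip [ -1.3 -48.4  62. ] axis [-0.05   0.865 -0.5  ] F [ 0.4  0.1 -0.3] t 7.25
```

```bash
python3 -m pendant '0 0 0 0.001 -0.02 0 0; 0 0 0 0.003 -0.045 0 0; 0 0 0 0.005 -0.08 0.015 0; 0 0 0 0.007 -0.12 0.04 0; 0 0 0 0.009 -0.16 0.08 0; 0 0 0 0.011 -0.19 0.12 0; 0 0 0 0.012 -0.22 0.15 0; 0 0 0 0.012 -0.22 0.15 0'; python3 -c "
from h import *
tip()
f=cv2.cvtColor(cam('scene')[0],cv2.COLOR_RGB2BGR).astype(int); o=cv2.imread('pics/scene0.png').astype(int)
d=abs(f-o).max(2)
for n,(x0,x1,y0,y1) in dict(guard=(282,362,150,222),bottle=(238,276,140,230),cup=(195,238,204,256),stone=(306,355,258,300)).items(): print(n,(d[y0:y1,x0:x1]>30).mean().round(3),np.median(d[y0:y1,x0:x1]))
"
```

```text
time: 8.05
position: [519.2, -337.2, 222.1]
eef_rot: [-2.101, -0.061, 0.027]
contact_force: [0.4, -0.3, -1.1]
grip_width: 0.4
grasp_force: 0.0
tip [  -1.5 -273.6  216.6] axis [-0.045  0.861 -0.506] F [ 0.4 -0.3 -1.1] t 8.05
guard 0.0 5.0
bottle 0.025 5.0
cup 0.011 4.0
stone 0.0 5.0
```

```bash
python3 -m pendant '0 0 0 0 0 0 0; 0 0 0 0 0 0 0; 0 0 0 0 0 0 0'; python3 -c "
from cell import env
print(env.job_done())"
```

```text
time: 8.4
position: [518.7, -331.8, 217.2]
eef_rot: [-2.092, -0.06, 0.036]
contact_force: [0.3, -0.4, -0.4]
grip_width: 0.4
grasp_force: 0.0
the job is handed in; nothing more can be done
None
```

I handed the job in at 8.4 s with no verdict returned: the toggle was pushed to its on-stop (felt at 9.4 N, not seen), and the last picture matches the first for the shut guard, bottle, stone and cup.

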